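Index the rotary table by one hole

TASK

The steel ring on the indexing table is to be punched at its next station. With the fingertips, press the black plunger knob on the table's arm down until the pin is clear of its hole, and keeping it down turn the table by it one hole (an eighth of a turn) anticlockwise as seen from above; then let go, so that the plunger springs fully out again and locks the table in that next hole. Grasp and lift nothing: the ring stays seated on the table, and everything else on the bench stays where it is.

Things in the scene. Friction and masses are not known exactly. Their poses are not given: they have to be found in the camera images.
- knob_top (a point): centre of the flat top of the black plunger knob (40 mm across, 12 mm thick), 112 mm above the bench when out. It stands at the end of a blue two-bar arm, 122 mm from the turning axis, and goes round with the faceplate. Pressing down takes 6 N at first, 11.6 N at the end of its 14 mm travel; friction of the pressing fingertips is enough to drag it round. The ring and centre stub reach 96 and 104 mm.
- plunger (a joint): plunger travel, m: 0 = fully out (up, pin in a hole, table locked), grows as the knob is pressed, 0.014 = stop. The brass pin at its foot points up into the holes of the fixed index ring from below; it is clear of its hole from about 8.5 mm of travel. Let go between holes, it rests under the ring and snaps out when the table is turned to a hole.
- faceplate (a joint): angle of the faceplate with its arm and plunger, rad: 0 = centred on the hole where it starts, positive = anticlockwise seen from above. Eight holes 0.785 rad (45 degrees) apart: the next is at 0.785. Play in a hole about +-0.017. Turning takes about 0.12 N m (1 N at the knob) with the pin clear; it stays where it is left.
- table_axis (a point): point on the vertical turning axis at the faceplate's top face (140 mm diameter, 78 mm above the bench). Its axes are those of the fixed base: with the table at 0 the knob lies 122 mm along its -x axis. The base is a blue pedestal under a fixed steel index ring, 210 mm diameter, top 57 mm above the bench, with eight square holes.
- next_hole (a point): centre of the mouth of the next index hole (12 mm wide) in the fixed index ring, on its top face 57 mm above the bench, 90 mm from the axis, one hole anticlockwise of the starting hole; the arm must end over it.
- work_ring_center (a point): centre (half-way up) of the loose dark steel ring lying flat on the faceplate round its 28 mm centre stub: 90 mm outside, 34 mm bore, 18 mm high, about 0.6 kg. It rides round with the table; do not lift it or push it off.
- spare_ring_center (a point): centre (half-way up, 9 mm above the bench) of a loose steel ring lying on the bench, same shape as the work ring (90 mm outside, 34 mm bore, 18 mm high). Bystander, leave alone.
- paste_tin: round flat tin with a dark lid, 76 mm across, 48 mm high; origin at the centre of its underside. Bystander.
- wrench: steel wrench lying on the bench, 180 mm long, handle to its -x; origin on the bench under its middle. Bystander.
- hammer: hammer lying on the bench, about 300 mm long, handle to its -x. Bystander.
- brush: hand brush lying on the bench, handle to its -x. Bystander.
- vee_block: steel V-block 70 x 50 x 42 mm high; origin at the centre of its underside. Bystander.
- oil_bottle: white plastic bottle with black cap, 56 mm across, 150 mm high; origin at the centre of its underside. Bystander.
Mind the look-alikes: they are no part of the job. What is shaped like the part that bears work_ring_center but brown or yellow is not meant.

How it is judged:
By the outcome, as a careful person would: the job done as asked, in the order asked, and still so for the second after the job is handed in, with the robot touching nothing.
It also fails if it takes over 34 s, if anything falls off the work surface, if the arm or the gripper's body presses on something with over 40 N, if the wrist force passes 120 N, or if a joint passes its speed limit or range.

ROBOT

A 6-joint arm with a two-finger parallel gripper is mounted at the origin on the work surface. World frame = base frame: x ahead of the robot, y to its left, z up, the work surface at z = 0. Lengths are in m, angles in rad, forces in N, time in s.
With the tool pointing down it reaches from about 0.35 to 1 m from the base axis. Payload 7.1 kg.
Tool frame: the origin (TCP) lies at the very end of the fingers, on their centre line; the grasp point (between the pads) lies 19 mm behind it; x points along the fingers, z is the direction in which the jaws open and shut, and the axes are right-handed (so a half turn about x gives the same grasp; the last joint's range is limited). The gripper opens to 85 mm and grips with 20 to 120 N. Pads are 22 mm wide; open, the fingers measure 114 mm over their backs; the gripper's body (76 mm by 85 mm) begins 54 mm behind the grasp point. The pads swing forward as they close: fully open they stand 13 mm farther back than shut.
Start: joints at [1.097, 0.423, 1.63, -0, 1.089, -0.019], TCP at [0.275, 0.561, 0.231] pointing down, gripper open.
Joint ranges: [-3, 3], [-0.9, 2.11], [0.09, 2.58], [-1.31, 4.45], [0.11, 2.69], [-2.54, 2.54]. Speed limits (rad/s): [2.39, 2.39, 3.01, 3.14, 3.14, 3.14].

INTERFACE

Orientations are given as a 3x3 rotation matrix whose columns are the frame's x, y, z axes.
In Python, from rig import ctrl gives the robot as it stands.
- The arm moves only by the tool step_arm, never from a script. Its argument "moves" is a list that holds one entry, the list of rows, each a list of 7 numbers: the turn, a rotation vector about the tool's x, y, z in units of 5 degrees (1.0 is 5 degrees), then the shift along the tool's x, y, z in cm, then the finger opening in cm, from 0 to 8.54. In form: [[[wx, wy, wz, tx, ty, tz, jaw], ...]]. A call has 1 to 8 rows; each row shifts and turns the commanded pose from where the row before left it, along the tool's axes as they then stand; what a row does not reach is not made up. A row lasts 1/12 s, in which the tool goes at most 41.7 mm and 7.16 degrees, less where a joint would pass 70% of its speed; a pose out of reach is approached as far as the arm can. A call with a gripper value outside its range is refused whole. The fingers move at their own pace and stop on an object; "newtons" is the grip in N (left out, the last holds). Time passes only in rows, so rows that do not move let the fingers close. It gives the time, the measured TCP pose, the force and the opening at its end, in the units of the state.
- ctrl.state(): the state, without advancing time (a new reading comes with each control period).
- ctrl.capture(name): name is "scene" or "top" or "wrist"; returns a dict with "color" (400x640x3 uint8, red, green, blue), "depth" (400x640 float32, m along the optical axis (not along the pixel's ray), 0 where there is no reading), "fov_y" (degrees; the focal length in pixels is half the picture's height over the tangent of half this angle, whatever the lens; pixels are square), "cx", "cy" (the principal point, pixels), "D" ([k1, k2, p1, p2, k3] as OpenCV has them; the pictures are not rectified), "pose" (4x4, takes a point from camera to world coordinates); the wrist camera has in their place "tool_from_camera" (4x4, takes a point from camera to tool coordinates, whose origin is the TCP and whose axes are the tool frame's). Camera axes: x right, y down, z forward; pixel columns grow to the right and rows downward; lengths in m; the calibration is good to about 2 mm. A picture is of the moment at which its call begins: read the wrist's pose just before it.
- ctrl.close_job(): hands the job in, once; it reports no verdict.
The state is a dict: "time": time; "joints": joint angles; "joint_velocities": joint speeds; "effort": joint torques, N m; "eef_pos": TCP position; "ee_rot": TCP orientation; "wrist_force": force on the tool from outside, world axes, zero at the start; "torque": the same for the moment, N m; "grip_width": finger opening in m.
Only numpy, scipy, OpenCV 4.12 (cv2) and the standard library are available. Lean on these libraries where they do the work, as an engineer would, in place of code of your own. Each camera call takes 0.05 s, during which the arm holds its last target.

## Working session

There is one attempt and no reset: what is moved stays moved. The work goes in short steps, Python scripts to look and compute and a tool call to move; the robot and the scene stay as the last step left them, time stands still between calls to the robot, and variables do not carry over. Pictures are saved under pics/ and viewed, and the job is handed in when it is done.

Besides the shell and the picture viewer there is one more tool, called after ">>>" as a command line: name --argument value ..., lists and objects as JSON in quotes. step_arm: Moves the arm, as the interface text tells. Its arguments: {"type":"object","properties":{"moves":{"type":"array"},"newtons":{"type":"number"}},"required":["moves"]}

```bash
mkdir -p pics; cat > h.py <<'E'
import numpy as np,cv2,pickle
from rig import ctrl
def K(c):
    f=200/np.tan(np.radians(c["fov_y"])/2)
    return np.array([[f,0,c["cx"]],[0,f,c["cy"]],[0,0,1.]])
def ray(c,u,v,z,pose=None):
    P=c["pose"] if pose is None else pose
    p=cv2.undistortPoints(np.array([[[u,v]]],float),K(c),np.array(c["D"],float))[0,0]
    d=P[:3,:3]@np.array([p[0],p[1],1]);o=P[:3,3]
    return o+d*(z-o[2])/d[2]
def save(n,im): cv2.imwrite("pics/"+n,cv2.cvtColor(im,cv2.COLOR_RGB2BGR))
E
python3 - <<'E'
from h import *
s=ctrl.state();print({k:np.round(v,3).tolist() for k,v in s.items()})
for n in("scene","top","wrist"):
    c=ctrl.capture(n);save(n+"0.png",c["color"]);pickle.dump(c,open(n+"0.pkl","wb"))
    print(n,c["fov_y"],np.round(c.get("pose",c.get("tool_from_camera")),3).tolist(),c["D"])
E
```

```text
{'time': 0.0, 'joints': [1.097, 0.424, 1.631, 0.0, 1.089, -0.019], 'joint_velocities': [-0.001, -0.0, 0.0, 0.001, 0.002, 0.001], 'effort': [-0.001, -55.738, -28.175, -0.0, 0.007, -0.0], 'eef_pos': [0.274, 0.561, 0.231], 'ee_rot': [[-0.001, -0.898, 0.439], [-0.001, 0.439, 0.898], [-1.0, 0.0, -0.002]], 'wrist_force': [-0.395, 0.305, -0.126], 'torque': [-0.035, 0.049, -0.017], 'grip_width': 0.086}
scene 43.6085962165826 [[-0.84, 0.419, -0.345, 1.251], [0.543, 0.649, -0.533, 1.051], [0.0, -0.635, -0.772, 1.65], [0.0, 0.0, 0.0, 1.0]] [-0.03938051  0.          0.          0.          0.        ]
top 53.45093771860587 [[-0.016, -0.98, 0.201, 0.328], [-1.0, 0.015, -0.007, -0.024], [0.003, -0.201, -0.98, 1.255], [0.0, 0.0, 0.0, 1.0]] [-0.04701122  0.          0.          0.          0.        ]
wrist 60.54183613987864 [[-0.001, -0.308, 0.951, -0.142], [0.0, -0.951, -0.308, 0.079], [1.0, 0.0, 0.001, 0.001], [0.0, 0.0, 0.0, 1.0]] [-0.01912431  0.          0.          0.          0.        ]
```

View pics/scene0.png

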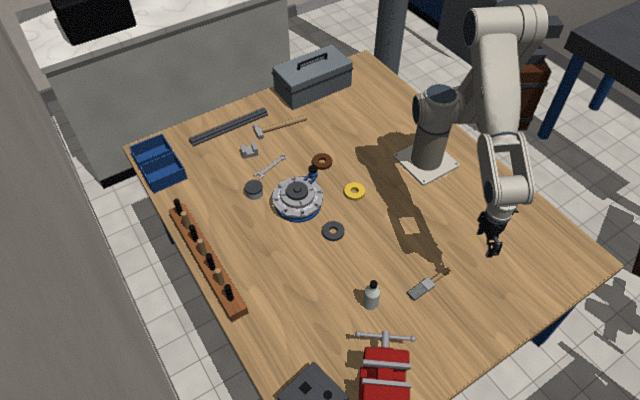

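View pics/top0.png

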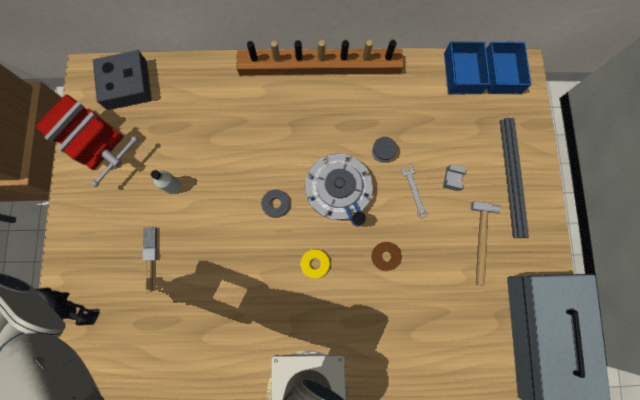

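The index table is at top (340,187), with its black knob at (358,218) on the blue arm. The loose rings on the bench (dark at 275,203; yellow at 315,263; brown at 386,256) are bystanders. I'll enlarge this area to confirm and measure.

```bash
python3 - <<'E'
from h import *
c=pickle.load(open("top0.pkl","rb"));s=pickle.load(open("scene0.pkl","rb"))
a=cv2.resize(c["color"][140:240,290:390],None,fx=4,fy=4,interpolation=cv2.INTER_CUBIC)
b=cv2.resize(s["color"][150:250,255:355],None,fx=4,fy=4,interpolation=cv2.INTER_CUBIC)
save("crop0.png",np.hstack([a,b]))
for n,d,x0,y0,x1,y1 in(("top",c,345,205,372,230),("scene",s,303,163,322,185)):
    g=d["color"][y0:y1,x0:x1].max(2)
    print(n);print(g)
# depth-based: points of knob by height
for n,d in(("top",c),("scene",s)):
    z=d["depth"];v,u=np.nonzero(z>0)
    p=cv2.undistortPoints(np.stack([u,v],1).astype(float)[:,None],K(d),np.array(d["D"],float))[:,0]
    X=(np.c_[p,np.ones(len(p))]*z[v,u][:,None])@d["pose"][:3,:3].T+d["pose"][:3,3]
    k=(np.hypot(X[:,0]-.5,X[:,1]+.1)<.25)&(X[:,2]>.07)&(X[:,2]<.2)
    dark=d["color"][v,u].max(1)<50
    kk=k&dark&(X[:,2]>.1)
    print(n,"all>.07",X[k].mean(0),k.sum(),"dark>.1",np.median(X[kk],0) if kk.any() else 0,kk.sum())
E
```

```text
top
[[154 138 110  92  95 113 159 177 142 128 138 122 101 128 156 163 163 166
  165 164 153 123 102  96 100  97  97]
 [137 120  89  89 128 157 177 187 173 143 131 138 118 102 130 155 164 166
  165 157 127  98  96  95  96  97 111]
 [143 137 112  94 126 157 165 178 192 157 123 136 129 105  99 140 165 166
  157 128 100  96  98  96  98 105 151]
 [134 142 121  94  97 128 153 151 157 146 119 125 142 119  93 137 164 162
  129  97  92  95  95  95  97 115 156]
 [157 150 136 113  89 101 110 104 132 153 130 120 137 127 106 127 151 137
  100  90  92  92  87  90  97 137 165]
 [162 138 141 120  88  72  75  84 118 153 148 121 121 126 109  96 124 120
   90  86  89  86  90 101 116 146 166]
 [158 144 146 139 111  66 120 141 115 138 155 115  82  84  91  82  76  87
   90  88  91  88  97 140 167 171 176]
 [160 133 127 141 121  80  89 119 104 102 104  64  39  37  43  37  42  61
   80  90  93  95 102 151 178 180 183]
 [160 138 132 143 142 111  68  79  68  48  42  34  28  24  22  27  26  33
   50  77  92  98 103 143 171 172 181]
 [163 159 131 126 140 120  89 104  93  39  31  25  28  30  27  32  28  34
   32
[... 3028 characters left out ...]
72]
 [148 141 102  74  96 157 160 155 124 131  93  76 115 153 162 163 169 165
  170]
 [147 122  83  98 148 139 100 126 140 115  75  71 144 162 156 157 163 170
  168]
 [159 156 155 161 160 107  81 126 127  84  82 144 153 156 159 157 160 161
  165]
 [139 156 165 166 163 119 121 142  89  83 140 166 166 131 149 158 158 163
  168]
 [ 96 126 152 165 163 154 150 102  76 142 167 168 172 160 131 148 154 156
  160]
 [ 79  94 114 156 165 166 161 132 139 166 165 167 168 169 169 135 149 159
  159]]
top all>.07 [ 0.60046383 -0.10565382  0.08709404] 1833 dark>.1 [ 0.50546182 -0.1556301   0.11151926] 126
scene all>.07 [ 0.60344123 -0.1011289   0.08777361] 858 dark>.1 [ 0.5092302  -0.14869825  0.11045259] 62
```

View pics/crop0.png

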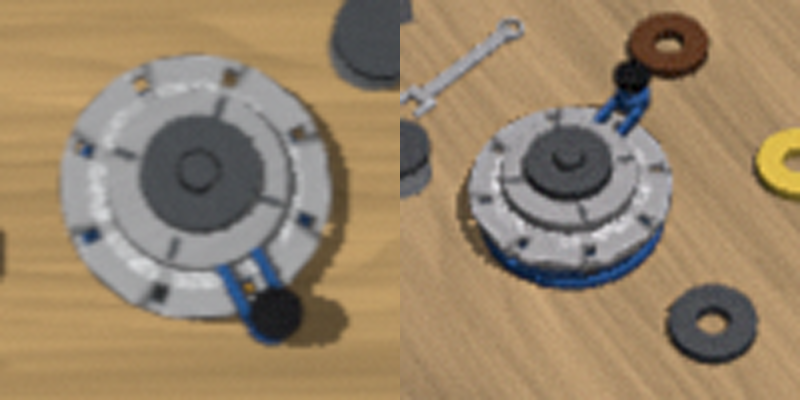

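```bash
cat > m.py <<'E'
from h import *
def pts(d,pose):
    z=d["depth"];v,u=np.nonzero(z>0)
    p=cv2.undistortPoints(np.stack([u,v],1).astype(float)[:,None],K(d),np.array(d["D"],float))[:,0]
    return (np.c_[p,np.ones(len(p))]*z[v,u][:,None])@pose[:3,:3].T+pose[:3,3],u,v
def meas(d,pose,zk=.112):
    X,u,v=pts(d,pose)
    mx=d["color"][v,u].max(1)
    near=np.hypot(X[:,0]-.6,X[:,1]+.1)<.16
    k=near&(X[:,2]>zk-.006)&(X[:,2]<zk+.006)&(mx<60)&(np.hypot(X[:,0]-.61,X[:,1]+.105)>.08)
    if k.sum()>20:
        uu,vv=u[k],v[k]
        (cx,cy),r=cv2.minEnclosingCircle(np.stack([uu,vv],1).astype(np.float32))
        print("knob px",uu.mean(),vv.mean(),"n",k.sum(),"ray",ray(d,uu.mean(),vv.mean(),zk,pose),"circ",ray(d,cx,cy,zk,pose),"depth",X[k].mean(0))
    r=near&(X[:,2]>.088)&(X[:,2]<.1)&(mx<110)&(mx>35)&(np.hypot(X[:,0]-.61,X[:,1]+.105)<.06)
    P=X[r]; m=(P.max(0)+P.min(0))/2
    print("ring n",r.sum(),"mean",P.mean(0),"mid",m, "ext",np.ptp(P,axis=0))
    r=near&(X[:,2]>.052)&(X[:,2]<.061)
    P=X[r]; h=cv2.convexHull(P[:,:2].astype(np.float32))[:,0]
    c,rr=cv2.minEnclosingCircle(h);print("index ring circ",c,rr)
    r=near&(X[:,2]>.076)&(X[:,2]<.081)&(np.hypot(X[:,0]-.61,X[:,1]+.105)<.075)
    P=X[r]; c,rr=cv2.minEnclosingCircle(P[:,:2].astype(np.float32));print("faceplate circ",c,rr)
E
python3 - <<'E'
from m import *
for n in("top","scene"):
    d=pickle.load(open(n+"0.pkl","rb"));print(n);meas(d,d["pose"])
c=pickle.load(open("top0.pkl","rb"));print("stub",ray(c,339.9,182.8,.104))
E
```

```text
top
knob px 358.50387596899225 217.86046511627907 n 129 ray [ 0.50561529 -0.15431792  0.112     ] circ [ 0.50583053 -0.15393066  0.112     ] depth [ 0.50567136 -0.15435363  0.1117171 ]
ring n 573 mean [ 0.61538738 -0.10166893  0.0951868 ] mid [ 0.61601769 -0.10164264  0.09399919] ext [0.08828431 0.08494966 0.01180887]
index ring circ (0.6163628697395325, -0.1003427729010582) 0.10596321523189545
faceplate circ (0.6100943088531494, -0.10492075979709625) 0.07493706792593002
scene
knob px 312.6530612244898 168.53061224489795 n 49 ray [ 0.50798634 -0.15003309  0.112     ] circ [ 0.50908262 -0.14666664  0.112     ] depth [ 0.50756365 -0.15070289  0.11116701]
ring n 215 mean [ 0.61821417 -0.09839002  0.09495634] mid [ 0.6178619  -0.10039561  0.09393349] ext [0.08739075 0.09111916 0.011834  ]
index ring circ (0.6043837666511536, -0.09707306325435638) 0.11712685227394104
faceplate circ (0.6100624799728394, -0.10572542995214462) 0.07491206377744675
stub [ 0.61347915 -0.10361399  0.104     ]
```

The knob is at about (0.506,-0.153) and the axis at about (0.616,-0.102). The radius of 0.122 agrees with the spec. I'll close the fingers and travel there at a safe height.

>>> step_arm --moves '[[[0, 0, 0, 0, -1.3, -1.35, 0], [0, 0, 0, 0, -2.6, -2.7, 0], [0, 0, 0, 0, -2.6, -2.7, 0], [0, 0, 0, 0, -2.6, -2.7, 0], [0, 0, 0, 0, -2.6, -2.7, 0], [0, 0, 0, 0, -2.6, -2.7, 0], [0, 0, 0, 0, -2.6, -2.7, 0], [0, 0, 0, 0, -2.6, -2.7, 0]]]' --newtons 20

```text
time: 0.82
eef_pos: [0.3608, 0.2921, 0.2312]
ee_rot: [[-0.0, -0.899, 0.439], [-0.0, 0.439, 0.899], [-1.0, 0.0, -0.0]]
wrist_force: [0.5, -0.1, 0.1]
grip_width: 0.0002
```

>>> step_arm --moves '[[[0, 0, 0, 0, -2.6, -2.7, 0], [0, 0, 0, 0, -2.6, -2.7, 0], [0, 0, 0, 0, -2.6, -2.7, 0], [0, 0, 0, 0, -2.6, -2.7, 0], [0, 0, 0, 0, -2.6, -2.7, 0], [0, 0, 0, 0, -2.6, -2.7, 0], [0, 0, 0, 0, -2.6, -2.7, 0], [0, 0, 0, 0, -2.6, -2.7, 0]]]'

```text
time: 1.48
eef_pos: [0.4528, 0.0066, 0.2314]
ee_rot: [[0.0, -0.898, 0.439], [0.0, 0.439, 0.898], [-1.0, -0.0, 0.0]]
wrist_force: [0.7, 1.0, 0.3]
grip_width: 0.0005
```

>>> step_arm --moves '[[[1, 0, 0, 0, 0, 0, 0], [1, 0, 0, 0, 0, 0, 0], [1, 0, 0, 0, 0, 0, 0], [1, 0, 0, 0, 0, 0, 0], [1, 0, 0, 0, 0, 0, 0], [1, 0, 0, 0, 0, 0, 0], [1, 0, 0, 0, 0, 0, 0], [1, 0, 0, 0, 0, 0, 0]]]'

```text
time: 2.15
eef_pos: [0.4525, 0.0084, 0.2312]
ee_rot: [[-0.0, -0.402, 0.916], [-0.0, 0.916, 0.402], [-1.0, 0.0, -0.0]]
wrist_force: [-0.5, -0.1, -0.2]
grip_width: 0.0
```

>>> step_arm --moves '[[[1, 0, 0, 0, 0, 0, 0], [1, 0, 0, 0, 0, 0, 0], [1, 0, 0, 0, 0, 0, 0], [1, 0, 0, 0, 0, 0, 0], [0, 0, 0, 0, 0, 0, 0]]]'

```text
time: 2.57
eef_pos: [0.4526, 0.0085, 0.2312]
ee_rot: [[-0.0, -0.066, 0.998], [0.0, 0.998, 0.066], [-1.0, 0.0, -0.0]]
wrist_force: [0.6, 0.8, -0.6]
grip_width: -0.0005
```

```bash
cat > go.py <<'E'
from m import *
def st():
    s=ctrl.state();R=np.array(s["ee_rot"]);p=np.array(s["eef_pos"])
    print("t",round(s["time"],2),"p",p.round(4),"R",R.round(3).tolist(),"F",np.round(s["wrist_force"],1),"T",np.round(s["torque"],2),"j",np.round(s["joints"],2),"w",s["grip_width"])
    return s,R,p
E
python3 - <<'E'
from go import *
s,R,p=st()
for a in((.5055,-.153,.13),): print("tool delta cm",100*R.T@(np.array(a)-p))
c=ctrl.capture("wrist");save("wrist1.png",c["color"])
T=np.eye(4);T[:3,:3]=R;T[:3,3]=p;P=T@c["tool_from_camera"]
c["pose"]=P;pickle.dump(c,open("wrist1.pkl","wb"));meas(c,P)
E
```

```text
t 2.57 p [0.4526 0.0085 0.2312] R [[-0.0, -0.066, 0.998], [0.0, 0.998, 0.066], [-1.0, 0.0, -0.0]] F [ 0.6  0.8 -0.6] T [-0.02  0.03 -0.03] j [-0.01  0.17  2.    0.    0.98 -0.07] w -0.0005192567396106279
tool delta cm [ 10.11640117 -16.46241934   4.22558588]
ring n 4844 mean [ 0.61658158 -0.09308169  0.09522592] mid [ 0.61685716 -0.09935299  0.09398935] ext [0.08855656 0.0874623  0.0119412 ]
index ring circ (0.617367148399353, -0.09992974996566772) 0.10604064911603928
faceplate circ (0.6168086528778076, -0.10030097514390945) 0.07035556435585022
```

View pics/wrist1.png

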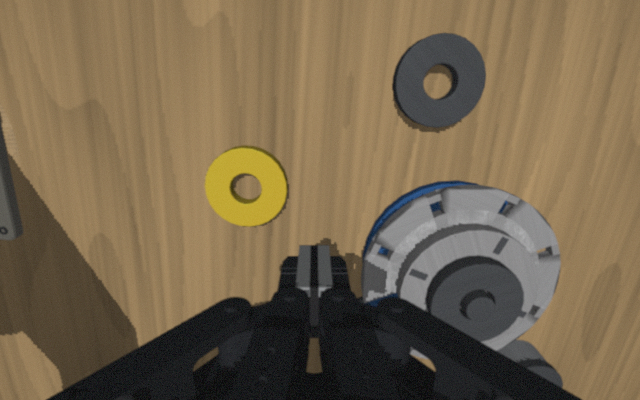

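The wrist view shows the work table at (480,280), and its axis comes out at (0.617,-0.100), which agrees. I'll move above the knob.

>>> step_arm --moves '[[[0, 0, 0, 1, -2.4, 0.6, 0], [0, 0, 0, 1, -2.4, 0.6, 0], [0, 0, 0, 1, -2.4, 0.6, 0], [0, 0, 0, 1, -2.4, 0.6, 0], [0, 0, 0, 1, -2.4, 0.6, 0], [0, 0, 0, 1, -2.4, 0.6, 0], [0, 0, 0, 1, -2.1, 0.6, 0], [0, 0, 0, 1, 0, 0, 0]]]'

```text
time: 3.28
eef_pos: [0.5077, -0.1565, 0.151]
ee_rot: [[0.002, -0.069, 0.998], [-0.001, 0.998, 0.069], [-1.0, -0.002, 0.002]]
wrist_force: [0.5, -0.3, 0.8]
grip_width: -0.0001
```

>>> step_arm --moves '[[[0, 0, 0, 0.8, 0, 0, 0], [0, 0, 0, 0.8, 0, 0, 0], [0, 0, 0, 0, 0, 0, 0]]]'

```text
time: 3.53
eef_pos: [0.5045, -0.1521, 0.1337]
ee_rot: [[-0.003, -0.07, 0.998], [0.001, 0.998, 0.07], [-1.0, 0.001, -0.003]]
wrist_force: [-0.1, 0.4, -0.3]
grip_width: 0.0003
```

```bash
python3 - <<'E'
from go import *
s,R,p=st()
print("tool delta cm",100*R.T@(np.array((.506,-.153,.112))-p))
ims=[]
for n,a in(("top",(140,240,290,390)),("scene",(140,240,260,360))):
    c=ctrl.capture(n);pickle.dump(c,open(n+"2.pkl","wb"));meas(c,c["pose"])
    ims.append(cv2.resize(c["color"][a[0]:a[1],a[2]:a[3]],None,fx=4,fy=4,interpolation=cv2.INTER_CUBIC))
save("c2.png",np.hstack(ims))
E
```

```text
t 3.53 p [ 0.5045 -0.1521  0.1337] R [[-0.003, -0.07, 0.998], [0.001, 0.998, 0.07], [-1.0, 0.001, -0.003]] F [-0.1  0.4 -0.3] T [-0.02 -0.03 -0.01] j [-0.32  0.42  1.91  0.    0.81 -0.39] w 0.0003226387184031528
tool delta cm [ 2.16714966 -0.10205117  0.1516717 ]
ring n 439 mean [ 0.61733504 -0.09314289  0.09526982] mid [ 0.61555784 -0.09592281  0.09401273] ext [0.08715433 0.07361473 0.0119224 ]
index ring circ (0.6163520812988281, -0.10001809149980545) 0.10582218319177628
faceplate circ (0.6154947876930237, -0.1008528470993042) 0.07007300108671188
knob px 312.5652173913044 168.52173913043478 n 46 ray [ 0.50826714 -0.15027448  0.112     ] circ [ 0.50842974 -0.15052607  0.112     ] depth [ 0.50821962 -0.1503495   0.11193144]
ring n 212 mean [ 0.61899329 -0.09815241  0.0953169 ] mid [ 0.618085   -0.09858952  0.09400822] ext [0.08457216 0.09066144 0.0118083 ]
index ring circ (0.6170653700828552, -0.10072293132543564) 0.10787366330623627
faceplate circ (0.6093384027481079, -0.10409294813871384) 0.07383062690496445
```

View pics/c2.png

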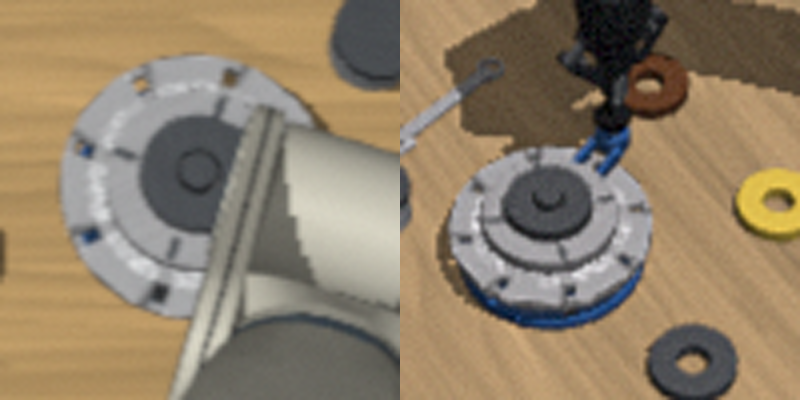

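>>> step_arm --moves '[[[0, 0, 0, 0.7, 0, 0.2, 0], [0, 0, 0, 0.7, 0, 0, 0], [0, 0, 0, 0.4, 0, 0, 0], [0, 0, 0, 0.3, 0, 0, 0], [0, 0, 0, 0.3, 0, 0, 0], [0, 0, 0, 0, 0, 0, 0], [0, 0, 0, 0, 0, 0, 0]]]'

```text
time: 4.22
eef_pos: [0.5079, -0.1531, 0.1115]
ee_rot: [[-0.0, -0.069, 0.998], [0.0, 0.998, 0.069], [-1.0, 0.0, -0.0]]
wrist_force: [-1.7, 1.0, 5.4]
grip_width: 0.0002
```

```bash
python3 - <<'E'
from go import *
s,R,p=st()
E
```

```text
t 4.22 p [ 0.5079 -0.1531  0.1115] R [[-0.0, -0.069, 0.998], [0.0, 0.998, 0.069], [-1.0, 0.0, -0.0]] F [-1.7  1.   5.4] T [0.04 0.32 0.06] j [-0.32  0.46  1.92 -0.    0.76 -0.38] w 0.00019366919616988046
```

In contact: z 0.1115, 5.4 N. Now pressing.

>>> step_arm --moves '[[[0, 0, 0, 0.3, 0, 0, 0], [0, 0, 0, 0.3, 0, 0, 0], [0, 0, 0, 0.3, 0, 0, 0], [0, 0, 0, 0.2, 0, 0, 0], [0, 0, 0, 0.1, 0, 0, 0], [0, 0, 0, 0, 0, 0, 0], [0, 0, 0, 0, 0, 0, 0]]]'

```text
time: 4.8
eef_pos: [0.5081, -0.1534, 0.1001]
ee_rot: [[0.0, -0.069, 0.998], [-0.0, 0.998, 0.069], [-1.0, -0.0, 0.0]]
wrist_force: [-3.3, 0.3, 9.4]
grip_width: -0.0002
```

```bash
python3 - <<'E'
from go import *
s,R,p=st()
a=np.array([.6165,-.1005]);d=p[:2]-a
print("r",np.hypot(*d),"ang",np.degrees(np.arctan2(*d[::-1])))
# arc row: rotate -th about tool x with translation: th deg
for th in(1.5,2.5):
    t=np.radians(th);Rz=np.array([[np.cos(t),-np.sin(t)],[np.sin(t),np.cos(t)]])
    D=np.r_[Rz@d-d,0];R2=R.copy()
    print(th,"row tool cm",100*R.T@D, "tool-after",100*(np.block([[Rz,np.zeros((2,1))],[0,0,1]])@R).T@D)
E
```

```text
t 4.8 p [ 0.5081 -0.1534  0.1001] R [[0.0, -0.069, 0.998], [-0.0, 0.998, 0.069], [-1.0, -0.0, 0.0]] F [-3.3  0.3  9.4] T [-0.03  0.59  0.06] j [-0.32  0.48  1.92 -0.    0.74 -0.38] w -0.00022153279838490103
r 0.1206587096165593 ang -153.99375459595015
1.5 row tool cm [ 1.84436585e-04 -2.91173196e-01  1.22454026e-01] tool-after [ 1.83172698e-04 -2.94278892e-01  1.14790037e-01]
2.5 row tool cm [ 3.08034079e-04 -4.83464636e-01  2.08306585e-01] tool-after [ 3.04523639e-04 -4.92090694e-01  1.87019890e-01]
```

>>> step_arm --moves '[[[0, 0, 0, 0.1, 0, 0, 0], [0, 0, 0, 0.1, 0, 0, 0], [0, 0, 0, 0, 0, 0, 0]]]'

```text
time: 5.05
eef_pos: [0.5081, -0.1535, 0.0982]
ee_rot: [[0.001, -0.069, 0.998], [-0.001, 0.998, 0.069], [-1.0, -0.001, 0.0]]
wrist_force: [-3.8, -0.5, 9.7]
grip_width: -0.0002
```

```bash
python3 - <<'E'
from go import *
s,R,p=st()
E
```

```text
t 5.05 p [ 0.5081 -0.1535  0.0982] R [[0.001, -0.069, 0.998], [-0.001, 0.998, 0.069], [-1.0, -0.001, 0.0]] F [-3.8 -0.5  9.7] T [-0.06  0.57 -0.01] j [-0.32  0.48  1.92 -0.    0.74 -0.38] w -0.00017436972462662865
```

>>> step_arm --moves '[[[-0.3, 0, 0, 0, -0.29, 0.12, 0], [-0.3, 0, 0, 0, -0.29, 0.12, 0], [-0.3, 0, 0, 0, -0.29, 0.12, 0], [-0.3, 0, 0, 0, -0.29, 0.12, 0], [-0.3, 0, 0, 0, -0.29, 0.12, 0], [-0.3, 0, 0, 0, -0.29, 0.12, 0], [-0.3, 0, 0, 0, -0.29, 0.12, 0], [0, 0, 0, 0, 0, 0, 0]]]'

```text
time: 5.72
eef_pos: [0.5199, -0.173, 0.0985]
ee_rot: [[0.001, -0.251, 0.968], [-0.001, 0.968, 0.251], [-1.0, -0.002, 0.001]]
wrist_force: [-3.2, -3.7, 9.6]
grip_width: 0.0002
```

```bash
cat > chk.py <<'E'
from go import *
s,R,p=st()
a=np.array([.6165,-.1005]);d=p[:2]-a
print("r",np.hypot(*d),"ang",np.degrees(np.arctan2(*d[::-1])),"yaw",np.degrees(np.arctan2(R[1,2],R[0,2])))
E
cat > pic.py <<'E'
import sys
from go import *
ims=[]
for n,a in(("top",(140,240,290,390)),("scene",(140,240,260,360))):
    c=ctrl.capture(n);pickle.dump(c,open(n+sys.argv[1]+".pkl","wb"))
    ims.append(cv2.resize(c["color"][a[0]:a[1],a[2]:a[3]],None,fx=4,fy=4,interpolation=cv2.INTER_CUBIC))
save("c"+sys.argv[1]+".png",np.hstack(ims))
E
python3 chk.py; python3 pic.py 3
```

```text
t 5.72 p [ 0.5199 -0.173   0.0985] R [[0.001, -0.251, 0.968], [-0.001, 0.968, 0.251], [-1.0, -0.002, 0.001]] F [-3.2 -3.7  9.6] T [-0.44  0.47  0.02] j [-0.34  0.5   1.88 -0.    0.75 -0.6 ] w 0.00021132966410951774
r 0.1207633610182781 ang -143.09837005193185 yaw 14.526769864126706
```

View pics/c3.png

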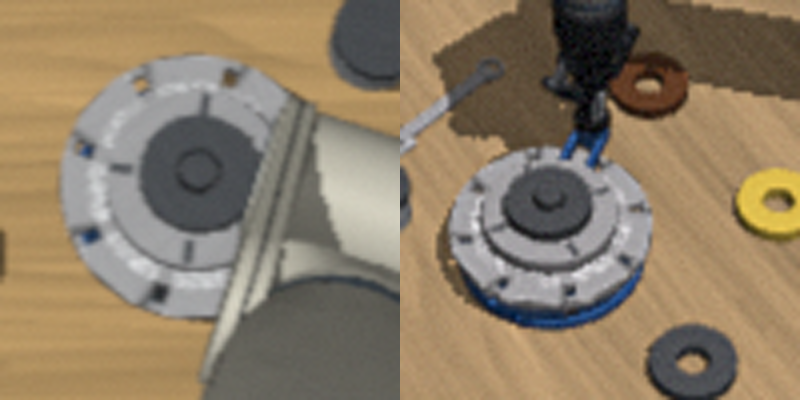

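The faceplate marks turned with the arm. There is a radial inward push of about 4.8 N, so I'll ease outward slightly while continuing.

>>> step_arm --moves '[[[-0.4, 0, 0, 0, -0.4, 0.14, 0], [-0.4, 0, 0, 0, -0.4, 0.14, 0], [-0.4, 0, 0, 0, -0.4, 0.14, 0], [-0.4, 0, 0, 0, -0.4, 0.14, 0], [-0.4, 0, 0, 0, -0.4, 0.14, 0], [-0.4, 0, 0, 0, -0.4, 0.14, 0], [-0.4, 0, 0, 0, -0.4, 0.14, 0], [-0.4, 0, 0, 0, -0.4, 0.14, 0]]]'

```text
time: 6.48
eef_pos: [0.5436, -0.1975, 0.099]
ee_rot: [[0.005, -0.508, 0.862], [-0.0, 0.862, 0.508], [-1.0, -0.003, 0.004]]
wrist_force: [3.4, 5.8, 10.2]
grip_width: 0.0001
```

```bash
python3 chk.py
```

```text
t 6.48 p [ 0.5436 -0.1975  0.099 ] R [[0.005, -0.508, 0.862], [-0.0, 0.862, 0.508], [-1.0, -0.003, 0.004]] F [ 3.4  5.8 10.2] T [ 1.07 -0.46 -0.  ] j [-0.37  0.54  1.82  0.    0.78 -0.9 ] w 7.615411308980209e-05
r 0.12138053597108041 ang -126.91972534110235 yaw 30.50499788010122
```

>>> step_arm --moves '[[[0, 0, 0, 0, 0.04, 0.07, 0], [0, 0, 0, 0, 0, 0, 0]]]'

```text
time: 6.65
eef_pos: [0.5439, -0.1976, 0.099]
ee_rot: [[0.005, -0.507, 0.862], [-0.002, 0.862, 0.507], [-1.0, -0.004, 0.003]]
wrist_force: [0.8, 0.7, 9.6]
grip_width: 0.0001
```

```bash
python3 chk.py; python3 pic.py 4
```

```text
t 6.65 p [ 0.5439 -0.1976  0.099 ] R [[0.005, -0.507, 0.862], [-0.002, 0.862, 0.507], [-1.0, -0.004, 0.003]] F [0.8 0.7 9.6] T [ 0.05 -0.21 -0.01] j [-0.37  0.54  1.82  0.    0.78 -0.9 ] w 0.0001256642257032756
r 0.12126159624300599 ang -126.77079655342042 yaw 30.45350089463503
```

View pics/c4.png

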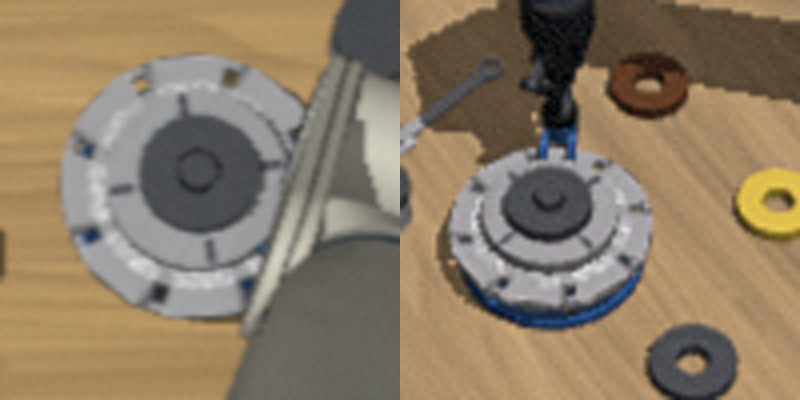

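Marks turned about 27°, matching the fingertip arc, and the radial force is near zero. Continuing.

>>> step_arm --moves '[[[-0.4, 0, 0, 0.05, -0.39, 0.165, 0], [-0.4, 0, 0, 0, -0.39, 0.165, 0], [-0.4, 0, 0, 0, -0.39, 0.165, 0], [-0.4, 0, 0, 0, -0.39, 0.165, 0], [-0.4, 0, 0, 0, -0.39, 0.165, 0], [-0.4, 0, 0, 0, -0.39, 0.165, 0], [-0.4, 0, 0, 0, -0.39, 0.165, 0], [0, 0, 0, 0, 0, 0, 0]]]'

```text
time: 7.42
eef_pos: [0.5697, -0.2125, 0.0987]
ee_rot: [[0.005, -0.701, 0.713], [-0.001, 0.713, 0.701], [-1.0, -0.004, 0.003]]
wrist_force: [1.4, 2.0, 10.0]
grip_width: -0.0002
```

```bash
python3 chk.py; python3 pic.py 5
```

```text
t 7.42 p [ 0.5697 -0.2125  0.0987] R [[0.005, -0.701, 0.713], [-0.001, 0.713, 0.701], [-1.0, -0.004, 0.003]] F [ 1.4  2.  10. ] T [ 0.34 -0.29  0.01] j [-0.38  0.57  1.75  0.    0.82 -1.15] w -0.00015048198014039297
r 0.12140502200776106 ang -112.69594942879918 yaw 44.530819347591944
```

View pics/c5.png

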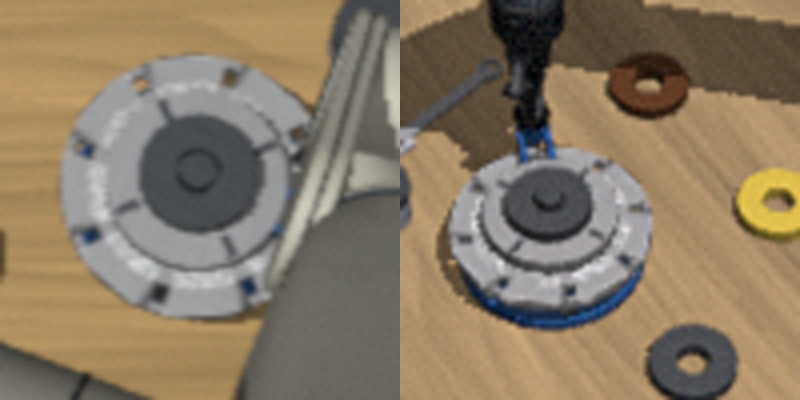

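```bash
cat > ang.py <<'E'
import sys
from h import *
A=np.array([.6165,-.1005])
def marks(c,A,show=None):
    # polar unroll of annulus on faceplate plane
    th=np.radians(np.arange(0,360,.25));rs=np.arange(.050,.066,.001)
    X=np.stack([A[0]+np.outer(rs,np.cos(th)),A[1]+np.outer(rs,np.sin(th)),np.full((len(rs),len(th)),.078)],-1).reshape(-1,3)
    Pi=np.linalg.inv(c["pose"]);rv=cv2.Rodrigues(Pi[:3,:3])[0]
    uv=cv2.projectPoints(X,rv,Pi[:3,3],K(c),np.array(c["D"],float))[0].reshape(len(rs),len(th),2).astype(np.float32)
    g=cv2.cvtColor(c["color"],cv2.COLOR_RGB2GRAY)
    im=cv2.remap(g,uv[...,0],uv[...,1],cv2.INTER_LINEAR).astype(float)
    pr=im.mean(0)
    bg=cv2.blur(np.r_[pr,pr,pr][None],(81,1))[0][len(pr):2*len(pr)]
    dk=np.clip(bg-pr-8,0,None)
    out=[];n=len(dk);i=0
    lab=dk>0
    idx=np.nonzero(lab&~np.roll(lab,1))[0]
    for s in idx:
        e=s
        while lab[e%n]: e+=1
        k=np.arange(s,e);w=dk[k%n]
        if 12<e-s<80 and w.max()>10: out.append((round((k*w).sum()/w.sum()*.25,2),round(w.max(),1),(e-s)/4))
    return out
for t in sys.argv[1:]:
    for n in("top","scene"):
        c=pickle.load(open(f"{n}{t}.pkl","rb"));print(n,t,marks(c,A))
E
python3 ang.py 0 3 4 5
```

```text
top 0 [(np.float64(70.15), np.float64(27.3), np.float64(7.5)), (np.float64(162.01), np.float64(27.3), np.float64(7.25)), (np.float64(251.19), np.float64(26.8), np.float64(7.0)), (np.float64(339.73), np.float64(26.5), np.float64(7.25))]
scene 0 [(np.float64(72.2), np.float64(28.0), np.float64(7.75)), (np.float64(162.99), np.float64(17.7), np.float64(8.25)), (np.float64(339.25), np.float64(14.2), np.float64(8.75))]
top 3 [(np.float64(81.75), np.float64(27.0), np.float64(7.5)), (np.float64(173.47), np.float64(28.7), np.float64(7.5)), (np.float64(350.97), np.float64(27.5), np.float64(7.25))]
scene 3 [(np.float64(83.61), np.float64(28.7), np.float64(7.75)), (np.float64(173.73), np.float64(15.9), np.float64(7.5)), (np.float64(350.76), np.float64(19.5), np.float64(8.25))]
top 4 [(np.float64(7.35), np.float64(25.7), np.float64(7.5)), (np.float64(98.63), np.float64(29.0), np.float64(7.5)), (np.float64(189.94), np.float64(28.4), np.float64(7.25)), (np.float64(278.76), np.float64(25.1), np.float64(7.25))]
scene 4 [(np.float64(7.97), np.float64(22.0), np.float64(7.75)), (np.float64(100.01), np.float64(25.2), np.float64(7.75)), (np.float64(188.99), np.float64(19.8), np.float64(7.75)), (np.float64(277.61), np.float64(11.7), np.float64(7.0))]
top 5 [(np.float64(21.69), np.float64(27.8), np.float64(7.5)), (np.float64(113.15), np.float64(27.5), np.float64(7.5)), (np.float64(204.23), np.float64(27.5), np.float64(7.25)), (np.float64(292.33), np.float64(25.7), np.float64(6.75))]
scene 5 [(np.float64(22.79), np.float64(30.3), np.float64(7.75)), (np.float64(114.89), np.float64(24.0), np.float64(8.25)), (np.float64(202.65), np.float64(14.5), np.float64(6.75)), (np.float64(290.81), np.float64(14.5), np.float64(7.25))]
```

Marks show 42.05° turned, so 2.95° remains.

>>> step_arm --moves '[[[-0.3, 0, 0, 0, -0.29, 0.125, 0], [-0.2, 0, 0, 0, -0.2, 0.085, 0], [-0.1, 0, 0, 0, -0.1, 0.04, 0], [0, 0, 0, 0, 0, 0, 0], [0, 0, 0, 0, 0, 0, 0]]]'

```text
time: 7.93
eef_pos: [0.575, -0.2146, 0.0986]
ee_rot: [[0.004, -0.736, 0.676], [-0.001, 0.676, 0.736], [-1.0, -0.004, 0.002]]
wrist_force: [1.1, 1.6, 9.7]
grip_width: 0.0
```

```bash
python3 chk.py; python3 pic.py 6; python3 ang.py 6
```

```text
t 7.93 p [ 0.575  -0.2146  0.0986] R [[0.004, -0.736, 0.676], [-0.001, 0.676, 0.736], [-1.0, -0.004, 0.002]] F [1.1 1.6 9.7] T [ 0.36 -0.15  0.01] j [-0.38  0.58  1.74  0.    0.82 -1.21] w 4.881017015846451e-05
r 0.12141993418016439 ang -109.99731493349111 yaw 47.43380071859483
top 6 [(np.float64(24.4), np.float64(25.0), np.float64(7.5)), (np.float64(115.68), np.float64(28.1), np.float64(7.25)), (np.float64(206.95), np.float64(26.0), np.float64(7.25)), (np.float64(295.31), np.float64(24.4), np.float64(7.0))]
scene 6 [(np.float64(25.09), np.float64(23.7), np.float64(8.0)), (np.float64(117.65), np.float64(19.8), np.float64(7.75)), (np.float64(205.8), np.float64(15.1), np.float64(6.75)), (np.float64(293.61), np.float64(13.7), np.float64(6.75))]
```

Turned 44.8°, inside the play. Letting the plunger up gently.

>>> step_arm --moves '[[[0, 0, 0, -0.2, -0.04, 0.02, 0], [0, 0, 0, -0.2, 0, 0, 0], [0, 0, 0, -0.2, 0, 0, 0], [0, 0, 0, -0.2, 0, 0, 0], [0, 0, 0, -0.2, 0, 0, 0], [0, 0, 0, 0, 0, 0, 0]]]'

```text
time: 8.53
eef_pos: [0.575, -0.2146, 0.1084]
ee_rot: [[0.003, -0.736, 0.676], [-0.001, 0.676, 0.736], [-1.0, -0.003, 0.002]]
wrist_force: [1.9, 1.5, 6.1]
grip_width: -0.0001
```

```bash
python3 chk.py
```

```text
t 8.53 p [ 0.575  -0.2146  0.1084] R [[0.003, -0.736, 0.676], [-0.001, 0.676, 0.736], [-1.0, -0.003, 0.002]] F [1.9 1.5 6.1] T [ 0.28 -0.24  0.03] j [-0.38  0.56  1.73  0.    0.84 -1.21] w -8.06438267413253e-05
r 0.12138540730713328 ang -109.98953105621183 yaw 47.43102765264548
```

At 3.6 mm travel the knob still follows the fingers at 6 N, so the pin has entered the hole. Lifting away.

>>> step_arm --moves '[[[0, 0, 0, -0.2, 0, 0, 0], [0, 0, 0, -0.3, 0, 0, 0], [0, 0, 0, -0.5, 0, 0, 0], [0, 0, 0, -1.5, 0, 0, 0], [0, 0, 0, -2.5, 0, 0, 0], [0, 0, 0, -2.5, 0, 0, 0], [0, 0, 0, -2.5, 0, 0, 0], [0, 0, 0, -1, 0, 0, 0]]]'

```text
time: 9.2
eef_pos: [0.5747, -0.2151, 0.2202]
ee_rot: [[0.004, -0.737, 0.676], [-0.002, 0.676, 0.737], [-1.0, -0.004, 0.001]]
wrist_force: [1.1, -0.7, 0.2]
grip_width: -0.0002
```

>>> step_arm --moves '[[[0, 0, 0, 0, 2.0, -2.0, 0], [0, 0, 0, 0, 2.0, -2.0, 0], [0, 0, 0, 0, 2.0, -2.0, 0], [0, 0, 0, 0, 2.0, -2.0, 0], [0, 0, 0, 0, 2.0, -2.0, 0], [0, 0, 0, 0, 2.0, -2.0, 0], [0, 0, 0, 0, 0, 0, 0], [0, 0, 0, 0, 0, 0, 0]]]'

```text
time: 9.87
eef_pos: [0.4026, -0.2215, 0.2165]
ee_rot: [[-0.001, -0.736, 0.677], [0.0, 0.677, 0.736], [-1.0, 0.001, -0.0]]
wrist_force: [0.8, -0.1, 0.6]
grip_width: 0.0001
```

```bash
python3 chk.py; python3 pic.py 7; python3 ang.py 7; python3 - <<'E'
from m import *
for n in("top","scene"):
    d=pickle.load(open(n+"7.pkl","rb"));print(n);meas(d,d["pose"])
    save(n+"7.png",d["color"])
E
```

```text
t 9.87 p [ 0.4026 -0.2215  0.2165] R [[-0.001, -0.736, 0.677], [0.0, 0.677, 0.736], [-1.0, 0.001, -0.0]] F [ 0.8 -0.1  0.6] T [ 0.01  0.   -0.01] j [-0.53  0.2   2.   -0.    0.95 -1.36] w 7.009568242326677e-05
r 0.24575285289682852 ang -150.49275898801548 yaw 47.3567593091152
top 7 [(np.float64(24.13), np.float64(24.6), np.float64(7.5)), (np.float64(115.69), np.float64(28.1), np.float64(7.25)), (np.float64(206.76), np.float64(26.8), np.float64(7.25)), (np.float64(295.1), np.float64(24.5), np.float64(7.25))]
scene 7 [(np.float64(25.26), np.float64(24.7), np.float64(8.25)), (np.float64(117.82), np.float64(20.6), np.float64(7.75)), (np.float64(206.04), np.float64(15.2), np.float64(6.75)), (np.float64(293.5), np.float64(10.8), np.float64(6.75))]
top
knob px 378.4918032786885 194.62295081967213 n 122 ray [ 0.57393669 -0.21593837  0.112     ] circ [ 0.57354746 -0.21470316  0.112     ] depth [ 0.57411696 -0.21606707  0.11124088]
ring n 581 mean [ 0.61508082 -0.10110824  0.09535051] mid [ 0.6161326  -0.10171071  0.09406807] ext [0.08782243 0.08505013 0.01185907]
index ring circ (0.6161614656448364, -0.10064943134784698) 0.10564788430929184
faceplate circ (0.6107565760612488, -0.10502742975950241) 0.07428830116987228
scene
knob px 290.80555555555554 166.36111111111111 n 36 ray [ 0.5782048  -0.21013295  0.112     ] circ [ 0.57697284 -0.21088244  0.112     ] depth [ 0.57812901 -0.21026069  0.11186778]
ring n 221 mean [ 0.61897555 -0.09631784  0.09484351] mid [ 0.61751806 -0.09793212  0.09397773] ext [0.08959907 0.09094706 0.01193815]
index ring circ (0.6173433661460876, -0.10441876947879791) 0.11039548367261887
faceplate circ (0.6140990257263184, -0.10629033297300339) 0.07389403134584427
```

View pics/c7.png

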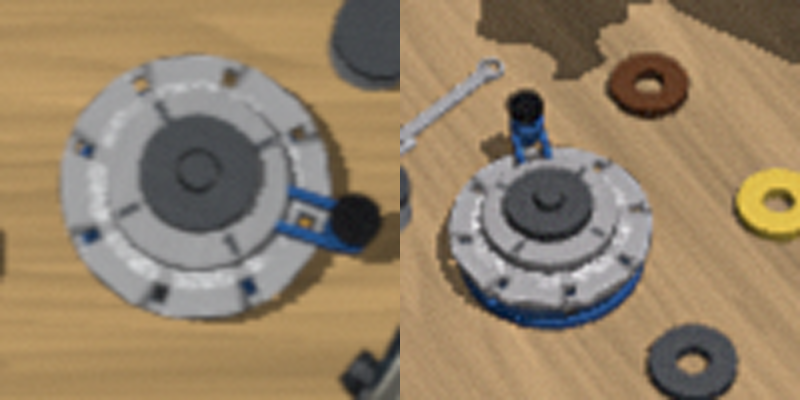

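View pics/scene7.png

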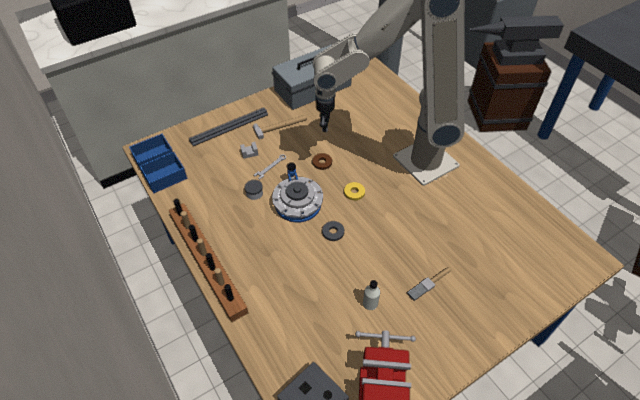

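The brass pin shows in the next hole (crop 305,218). The knob is at full height (0.111–0.112 m), the turn is 44.7°, the ring is centred and seated, and the bystanders haven't moved.

```bash
python3 -c "
from rig import ctrl
print(ctrl.close_job())"
```

```text
the job is handed in; nothing more can be done
None
```

I pressed the plunger knob down about 13.5 mm with closed fingertips and turned the table anticlockwise one hole by it. I then let the knob up and moved the arm clear. The job was handed in just after 9.9 s on the robot's clock.

**Last checks:**
- **Turn:** the faceplate marks show 44.7°, which is inside the play in the hole.
- **Plunger:** the knob top is back at 0.111–0.112 m, so it is fully out. The brass pin is visible in the next hole.
- **Ring and bench:** the work ring is still centred and seated, and nothing else on the bench appears to have moved.
- **Forces:** no reading was above about 12 N, all on the fingertips.

**Disagreement:** the two cameras put the knob 4–7 mm apart horizontally. I used the mean, and the contact worked without slip.

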